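Book two boxes in with a touch tag reader

ROBOT

A 7-joint arm with a two-finger parallel gripper is mounted at the origin on the work surface. World frame = base frame: x ahead of the robot, y to its left, z up, the work surface at z = 0. Lengths are in m, angles in rad, forces in N, time in s.
With the tool pointing down it reaches from about 0.425 to 0.95 m from the base axis. Payload 16.7 kg.
Tool frame: the origin (TCP) lies at the very end of the fingers, on their centre line; the grasp point (between the pads) lies 19 mm behind it; z points along the fingers, y is the line along which they close (so a half turn about z gives the same grasp; the last joint's range is limited). The gripper opens to 94 mm and grips with 3 to 60 N. Pads are 16 mm wide; open, the fingers measure 119 mm over their backs; the gripper's body (75 mm by 177 mm) begins 78 mm behind the grasp point.
Start: joints at [-1.367, 0.426, 0.074, 1.606, -0.034, 1.111, -0.067], TCP at [0.234, 0.633, 0.205] pointing down, gripper open.
Joint ranges: [-2.85, 2.85], [-0.5, 2.14], [-1.23, 1.37], [0.21, 2.46], [-1.02, 4.16], [0.16, 2.05], [-2.73, 2.73]. Speed limits (rad/s): [1.89, 1.89, 2.39, 2.39, 3.01, 3.01, 3.01].

INTERFACE

Orientations are given as a unit quaternion [w, x, y, z].
In Python, from cell import ctrl gives the robot as it stands.
- The arm moves only by the tool drive_tool, never from a script. Its argument "motion" is a list of rows, each an object of numbers: "tx", "ty", "tz": the shift along the tool's x, y, z in mm; "wx", "wy", "wz": the turn, a rotation vector about the tool's x, y, z in units of 8 degrees (1.0 is 8 degrees); "gripper": the gripper command: -1 is shut, 1 is fully open, values between are in proportion. In form: [{"tx": .., "ty": .., "tz": .., "wx": .., "wy": .., "wz": .., "gripper": ..}, ...]. A call has 1 to 5 rows; each row is the pose to reach, as a shift and turn from the pose commanded when the call began, along the tool's axes at that moment; what a row does not reach only later rows make up. A row lasts 1/10 s, in which the tool goes at most 50 mm and 8.59 degrees, less where a joint would pass 70% of its speed; a pose out of reach is approached as far as the arm can. A call with a gripper value outside its range is refused whole. The fingers move at their own pace and stop on an object; the grip force is fixed at half the most. Time passes only in rows, so rows that repeat a pose let the fingers close. It gives the time, the measured TCP pose, the force, the opening and the grip force at its end, in the units of the state.
- ctrl.state(): the state, without advancing time (a new reading comes with each control period).
- ctrl.grab_frame(name): name is "scene" or "top"; returns the picture (384x512x3 uint8, blue, green, red); there is no depth.
- ctrl.camera_params(name): a dict with "fx", "fy", "cx", "cy" (pixels), "pose" (4x4, takes a point from camera to world coordinates). Camera axes: x right, y up, looking along -z (the intrinsics and any distortion apply to the point x, -y, -z); pixel columns grow to the right and rows downward; lengths in m; the calibration is good to about 2 mm. A picture is of the moment at which its call begins. camera_params takes no time and is no camera call.
- ctrl.job_done(): hands the job in; it is judged then, once.
The state is a dict: "clock": time; "joint_pos": joint angles; "qd": joint speeds; "effort": joint torques, N m; "position": TCP position; "tool_rot": TCP orientation; "wrist_force": force on the tool from outside, world axes, zero at the start; "ft_torque": the same for the moment, N m; "opening": finger opening in m; "grasp_force": force on a finger pad.
Only numpy, scipy, OpenCV 4.12 (cv2) and the standard library are available. Lean on these libraries where they do the work, as an engineer would, in place of code of your own. Each camera call takes 0.05 s, during which the arm holds its last target. There are 200 camera calls.

TASK

Book the two boxes in with the orange tag reader: first the blue box, then the yellow one. Take the reader from its cradle, and for each box hold it square to the box's front with its sprung brass nose on the middle of the round silver tag, gently pushed in about half way, and keep it still there for a good second and a half. Then lay the reader back in its cradle as it was, let go of it, and leave the other things on the bench where they are.

Things in the scene. Friction and masses are not known exactly. Their poses are not given: they have to be found in the camera images.
- reader: Loose orange bar-shaped tag reader, 0.22 kg, 30 mm wide (y), 32 mm high (z), x -75 to +65 mm. +x: where its nose points; +z: its upper side in the cradle. Black tail to x = -87 mm, black snout (26 mm dia.) to +87 mm. A black rubber band (x -30 to +20 mm) marks the grip: across the width, from above (tool z along its -z). Origin: on its long axis, mid width and height, near the centre of mass.
- nose_tip (a point): Point on the reader 106 mm along +x from its origin: the end of the brass nose (18 mm diameter) when that is fully out. It is fixed to the reader's body and does not move in when the nose is pushed in.
- nose (a joint): How far the brass nose is pushed into the reader, m: 0 fully out, 0.014 fully in. It is sprung: about 0.9 N to start, 4 N at half way (0.007), 7 N at the end, where it stops hard.
- blue_easel: Fixed easel carrying the blue box (100 x 100 mm front, 42 mm deep), leaning back. Origin: on the table below the tag; +x points to the easel's back, roughly towards the robot (the box's front looks the other way, away from the robot), z up. Base 120 mm wide, x -50 to +80 mm; highest point 155 mm above the table.
- blue_tag (a point): Point on the axis of the blue box's round silver tag (36 mm dia., middle of the box's front), 100 mm above the table. +x points squarely into the front, dipping 30 degrees below level; y level; z up along the front. The box is clamped in a stiff sliding carrier: the tag's surface lies anywhere 0 to 20 mm in front of this point (to -x), unreported. It does not give when pressed gently.
- yellow_easel: The same for the yellow box: fixed easel, same sizes and origin as the blue one.
- yellow_tag (a point): The same for the yellow box's tag, 100 mm above the table, its +x dipping 24 degrees below level; the tag's surface lies anywhere from 0 to 20 mm in front of this point, how far is not reported.
- cradle: Fixed cradle: black base 150 x 75 x 8 mm, two grey saddles, each 12 mm long, at x = -58 and +46 mm, on which the reader lies level: floors 42 mm above the table, flared cheeks up to 63 mm, about 2 mm clear of the reader's sides at its underside, more higher up. Between the saddles 90 mm are free for fingers. Origin: centre of the underside; +x the way the nose points (roughly to the robot), z up.
- cradle_rest (a point): Where the reader's origin is when it lies properly in the cradle: 58 mm above the cradle's origin. Same axes as the cradle; the reader lies with its axes along these.
- cradle_nose (a point): Where nose_tip is when the reader lies properly in the cradle: 106 mm along +x from cradle_rest.
- solder_reel: Bystander: solder reel standing on its flange, 60 mm diameter, 42 mm high. Origin: centre of its underside.
- wool_tin: Bystander: black tin with brass wool for cleaning soldering tips, 76 mm diameter, 48 mm high. Origin: centre of its underside.
- tissue_box: Bystander: white and green wipes box, 110 x 110 x 80 mm. Origin: centre of its underside.
- power_strip: Bystander: white power strip, 70 x 240 x 33 mm. Origin: centre of its underside.
Things that resemble listed ones, but are neither listed nor needed, are in the scene too. What is shaped like the blue_easel but turquoise is not meant.

How it is judged:
By the outcome, as a careful person would: the job done as asked, in the order asked, and still so for the second after the job is handed in, with the robot touching nothing.
It also fails if it takes over 72 s, if anything falls off the work surface, if the arm or the gripper's body presses on something with over 40 N, if the wrist force passes 120 N, or if a joint passes its speed limit or range.

## Working session

There is one attempt and no reset: what is moved stays moved. The work goes in short steps, Python scripts to look and compute and a tool call to move; the robot and the scene stay as the last step left them, time stands still between calls to the robot, and variables do not carry over. Pictures are saved under pics/ and viewed, at most 10 in all, crops included, and the job is handed in when it is done.

Besides the shell and the picture viewer there is one more tool, called by a JSON object that holds its "op" and its "data". drive_tool: Moves the arm, as the interface text tells. Its arguments: {"type":"object","properties":{"motion":{"type":"array","items":{"type":"object","properties":{"tx":{"type":"number"},"ty":{"type":"number"},"tz":{"type":"number"},"wx":{"type":"number"},"wy":{"type":"number"},"wz":{"type":"number"},"gripper":{"type":"number"}}}}},"required":["motion"]}

```bash
mkdir -p pics; python3 - <<'E'
from cell import ctrl
import cv2,numpy as np
np.set_printoptions(precision=4,suppress=True)
for n in("scene","top"):
    im=ctrl.grab_frame(n); cv2.imwrite(f"pics/{n}0.png",im); cv2.imwrite(f"pics/{n}0b.png",cv2.resize(im,(800,600),interpolation=cv2.INTER_CUBIC))
    p=ctrl.camera_params(n); print(n,p)
print(ctrl.state())
E
```

```text
scene {'fx': 443.83582237989646, 'fy': 443.83582237989646, 'cx': 255.40338630747118, 'cy': 185.28532999016858, 'pose': array([[-0.4379, -0.7071,  0.5552,  1.1331],
       [ 0.899 , -0.3528,  0.2596,  0.2701],
       [ 0.0123,  0.6128,  0.7901,  0.9077],
       [ 0.    ,  0.    ,  0.    ,  1.    ]])}
top {'fx': 471.67900337150786, 'fy': 471.67900337150786, 'cx': 261.91812880599434, 'cy': 183.90818643363713, 'pose': array([[-0.0259,  0.9912, -0.13  ,  0.4316],
       [-0.9996, -0.0266, -0.0035,  0.0063],
       [-0.0069,  0.1298,  0.9915,  1.1234],
       [ 0.    ,  0.    ,  0.    ,  1.    ]])}
{'clock': 0.1, 'joint_pos': array([-1.3665,  0.4266,  0.0739,  1.6065, -0.0341,  1.1108, -0.0671]), 'qd': array([-0.0013, -0.0015, -0.002 , -0.002 ,  0.0005, -0.0005, -0.0018]), 'effort': array([  0.0086, -93.7484,   3.6766, -45.5042,  -0.0487,   0.0168,
         0.    ]), 'position': array([0.2338, 0.6328, 0.2049]), 'tool_rot': array([-0.0001,  0.176 ,  0.9844, -0.0005]), 'wrist_force': array([-0.407 , -0.4189,  0.0886]), 'ft_torque': array([-0.0075,  0.0274,  0.0094]), 'grasp_force': 0.0, 'opening': 0.09410345796934493}
```

View pics/scene0b.png

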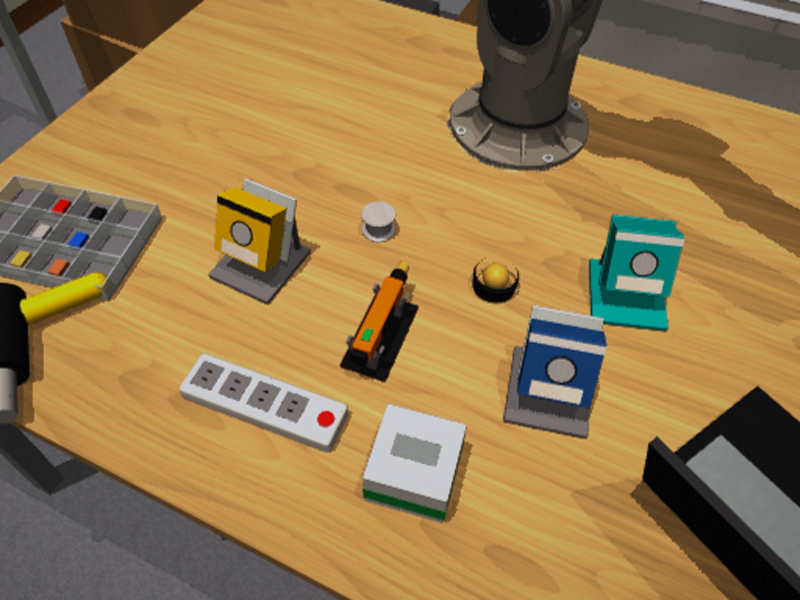

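View pics/top0b.png

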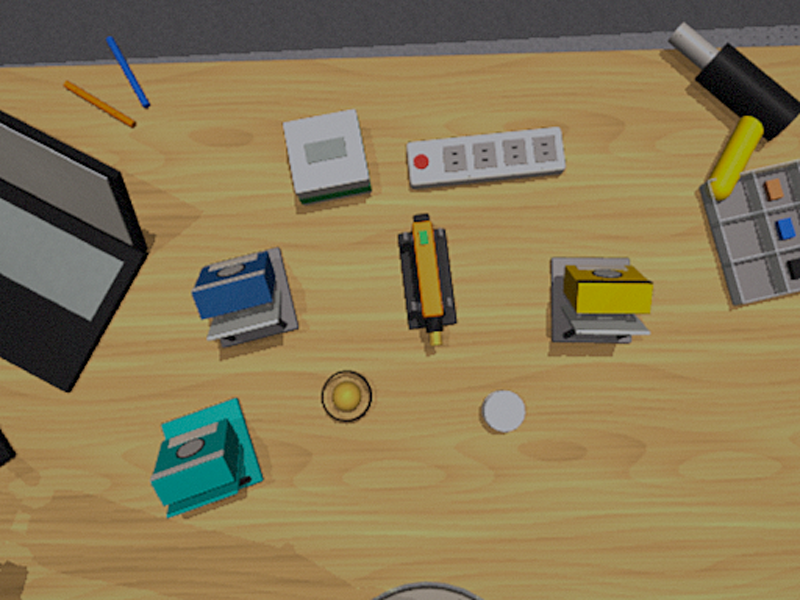

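The orange reader is at (380,315) in the scene view and (428,275) in the top view. The yellow tag is at (241,233) scene and (607,273) top, and the blue tag at (561,370) scene and (231,270) top. 

These could be mistaken for the targets:
- **For the blue easel:** the turquoise easel at scene (643,263) and top (190,447). It's excluded by its colour.
- **For the reader:** the orange pen at top (100,103), the orange part at top (773,188), and the yellow-handled screwdriver at top (737,158). The reader is the bar on the black cradle.

I'll check these choices in one close crop mosaic and measure from it.

```bash
cat > h.py <<'E'
from cell import ctrl
import cv2,numpy as np
np.set_printoptions(precision=4,suppress=True)
P={n:ctrl.camera_params(n) for n in("scene","top")}
def ray(n,u,v):
    p=P[n]; T=np.array(p["pose"]); d=T[:3,:3]@np.array([(u-p["cx"])/p["fx"],-(v-p["cy"])/p["fy"],-1]); return T[:3,3],d/np.linalg.norm(d)
def plane(n,u,v,z):
    o,d=ray(n,u,v); return o+d*(z-o[2])/d[2]
def tri(a,b):
    (o1,d1),(o2,d2)=ray("scene",*a),ray("top",*b)
    s=np.linalg.lstsq(np.c_[d1,-d2],o2-o1,rcond=None)[0]; p,q=o1+s[0]*d1,o2+s[1]*d2
    return (p+q)/2,np.linalg.norm(p-q)
def proj(n,X):
    p=P[n]; T=np.array(p["pose"]); c=T[:3,:3].T@(np.array(X)-T[:3,3]); return np.array([p["fx"]*c[0]/-c[2]+p["cx"],p["fy"]*c[1]/c[2]+p["cy"]])
E
cat > m.py <<'E'
from h import *
I={n:cv2.imread(f"pics/{n}0.png") for n in P}
H={n:cv2.cvtColor(I[n],cv2.COLOR_BGR2HSV) for n in P}
def comp(m,seed,box=60):
    k,l,st,c=cv2.connectedComponentsWithStats(m.astype(np.uint8),connectivity=4)
    ys,xs=np.nonzero(m); i=np.argmin((xs-seed[0])**2+(ys-seed[1])**2); return l==l[ys[i],xs[i]]
def cen(m): ys,xs=np.nonzero(m); return np.array([xs.mean(),ys.mean()])
for name,a,b in(("blue",(359,237),(148,173)),("yellow",(154,149),(388,175))):
    c=[]
    for n,s in(("scene",a),("top",b)):
        g=(H[n][...,1]<70)&(H[n][...,2]>70); m=comp(g,s); ys,xs=np.nonzero(m)
        c.append(cen(m)); print(name,n,cen(m),m.sum(),np.ptp(xs)+1,np.ptp(ys)+1)
    print(name,"tag",*tri(*c))
c=[]
for n,s in(("scene",(243,202)),("top",(274,176))):
    h=H[n]; m=comp((h[...,0]>4)&(h[...,0]<17)&(h[...,1]>200)&(h[...,2]>120),s)
    ys,xs=np.nonzero(m); r=cv2.minAreaRect(np.c_[xs,ys].astype(np.float32)); print("reader",n,m.sum(),r,[cv2.boxPoints(r).round(1).tolist()])
    if n=="top":
        for q in cv2.boxPoints(r): print(plane(n,*q,0.074))
crops=[("top",115,150),("top",335,150),("top",240,125),("scene",310,185),("scene",125,105),("scene",205,155)]
out=np.vstack([np.hstack([cv2.resize(I[n][y:y+90,x:x+80],(264,297),interpolation=cv2.INTER_NEAREST) for n,x,y in crops[i:i+3]]) for i in(0,3)])
cv2.imwrite("pics/mos.png",out)
E
python3 m.py
```

```text
blue scene [358.6055 236.5413] 218 18 16
blue top [148.1267 169.1538] 221 34 15
blue tag [0.6021 0.2585 0.1143] 0.005301445309857088
yellow scene [153.9398 149.1203] 133 13 14
yellow top [377.597  194.2611] 1459 63 55
yellow tag [ 0.5489 -0.2669  0.0693] 0.03961321601316684
reader scene 534 ((241.3492431640625, 200.90615844726562), (12.080753326416016, 51.303977966308594), 25.559965133666992) [[[224.8000030517578, 221.39999389648438], [247.0, 175.1999969482422], [257.8999938964844, 180.39999389648438], [235.6999969482422, 226.6999969482422]]]
reader top 4 ((280.0, 174.5), (3.0, 0.0), -90.0) [[[280.0, 176.0], [280.0, 176.0], [280.0, 173.0], [280.0, 173.0]]]
[ 0.586  -0.0311  0.074 ]
[ 0.586  -0.0311  0.074 ]
[ 0.5928 -0.0313  0.074 ]
[ 0.5928 -0.0313  0.074 ]
```

View pics/mos.png

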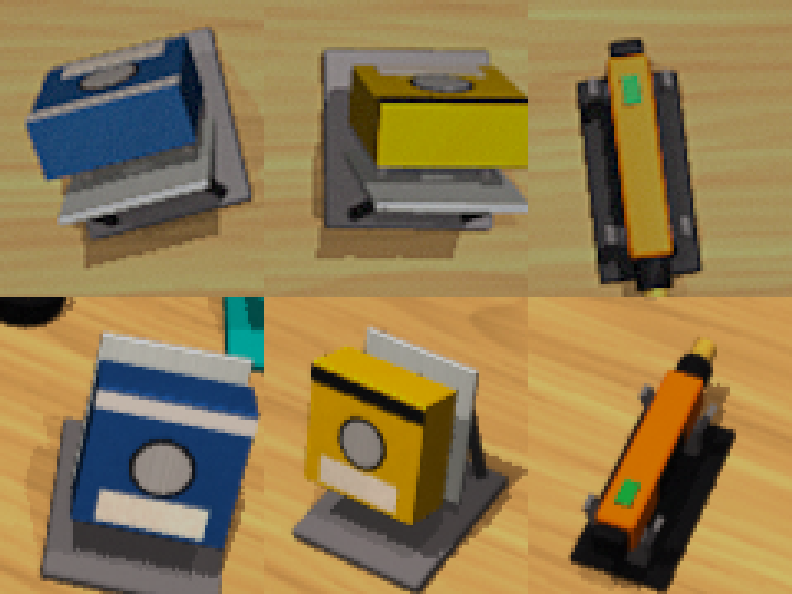

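The mosaic confirms the choices: the blue box (tag at crop (109,73) top and (162,468) scene), the yellow box ((442,81) and (362,443)), and the orange reader in the black cradle, with its nose toward the robot. Next I'll compute positions from these edges.

```bash
cat > m2.py <<'E'
from h import *
def px(x,y,o,c0): return ((x-c0)/3.3+o[0]-.35,y/3.3+o[1]-.35)
def yaw(a,b): d=(b-a)[:2]; return np.degrees(np.arctan2(d[1],d[0])),np.linalg.norm(d)
I=cv2.imread("pics/top0.png"); S=cv2.cvtColor(I,cv2.COLOR_BGR2HSV)
for nm,sc,tp,dip in(("blue",(358.6,236.54),(148.,171.8),30),("yellow",(153.94,149.12),(388.6,174.3),24)):
    x,y=int(tp[0]),int(tp[1]); R=S[y-7:y+8,x-14:x+15]
    t=(R[...,1]<90)&(R[...,2]>80); k,l,st,c=cv2.connectedComponentsWithStats(t.astype(np.uint8),connectivity=4)
    i=l[7,14]; print(nm,"auto top",c[i]+[x-14,y-7],st[i]); 
    print(tri(sc,tp), tri(sc,tuple(c[i]+[x-14,y-7])))
    # tag surface height hypothesis: scene-ray onto z planes, s=0..20mm
    for s in(0,.01,.02): print(s,plane("scene",*sc,.1+s*np.sin(np.radians(dip))),plane("top",*tp,.1+s*np.sin(np.radians(dip))))
B=(115,150);Y=(335,150);C=(240,125);z=.006
T=lambda p,o,c0,z: plane("top",*px(*p,o,c0),z)
print("blue side",yaw(T((213,27),B,0,z),T((250,200),B,0,z)),T((213,27),B,0,z),T((250,200),B,0,z))
print("yel side",yaw(T((322,50),Y,264,z),T((325,228),Y,264,z)),T((322,50),Y,264,z),T((325,228),Y,264,z))
print("yel front",yaw(T((322,50),Y,264,z),T((488,50),Y,264,z)))
c=[T(p,C,528,.008) for p in((577,82),(600,283),(700,270),(677,70))]
print("cradle",yaw(c[0],c[1]),yaw(c[3],c[2]),yaw(c[0],c[3]),np.mean(c,0))
r=[T(p,C,528,.074) for p in((609,54),(632,257),(674,256),(651,52))]
print("reader",yaw(r[0],r[1]),yaw(r[3],r[2]),np.mean(r,0), [x for x in r])
m=np.zeros(I.shape[:2],bool); sub=S[130:210,255:300]; t=(sub[...,0]>8)&(sub[...,0]<24)&(sub[...,1]>150)&(sub[...,2]>120)
k,l,st,cc=cv2.connectedComponentsWithStats(t.astype(np.uint8)); print(st,cc)
E
python3 m2.py
```

```text
blue auto top [147.165 169.42 ] [  0   0  29  13 200]
(array([0.5976, 0.2593, 0.1081]), np.float64(0.0033685617637764773)) (array([0.6018, 0.2595, 0.1145]), np.float64(0.003176753359295244))
0 [0.5914 0.2608 0.1   ] [0.5993 0.2597 0.1   ]
0.01 [0.5948 0.2609 0.105 ] [0.5985 0.2585 0.105 ]
0.02 [0.5981 0.2609 0.11  ] [0.5977 0.2572 0.11  ]
yellow auto top [387.4516 170.7235] [  0   0  29  11 217]
(array([ 0.5784, -0.2658,  0.1036]), np.float64(0.0026188509702302376)) (array([ 0.5847, -0.2607,  0.1125]), np.float64(0.004124699066820316))
0 [ 0.5757 -0.2668  0.1   ] [ 0.5795 -0.268   0.1   ]
0.01 [ 0.5785 -0.2641  0.1041] [ 0.579  -0.2669  0.1041]
0.02 [ 0.5813 -0.2614  0.1081] [ 0.5784 -0.2658  0.1081]
blue side (np.float64(-168.34090272263208), np.float64(0.12989797432556718)) [0.6468 0.2079 0.006 ] [0.5196 0.1816 0.006 ]
yel side (np.float64(178.04336656205757), np.float64(0.1292487327546285)) [ 0.6185 -0.2075  0.006 ] [ 0.4893 -0.2031  0.006 ]
yel front (np.float64(-91.55368438118302), np.float64(0.12041769265359638))
cradle (np.float64(-174.95814480066062), np.float64(0.14782514720341605)) (np.float64(-175.40775887469957), np.float64(0.14720564157071675)) (np.float64(-84.59845480186534), np.float64(0.07354183336256671)) [ 0.5918 -0.0169  0.008 ]
reader (np.float64(-175.1877597242305), np.float64(0.14102082026607637)) (np.float64(-175.41913622262038), np.float64(0.1416621738065225)) [ 0.5971 -0.018   0.074 ] [array([0.6673, 0.0023, 0.074 ]), array([ 0.5267, -0.0095,  0.074 ]), array([ 0.5267, -0.0379,  0.074 ]), array([ 0.6679, -0.0266,  0.074 ])]
[[   0    0   45   80 2883]
 [   8   11   21   62  717]] [[22.9424 38.5467]
 [18.2106 43.3333]]
```

```bash
cat > g.py <<'E'
from h import *
from scipy.spatial.transform import Rotation as R
import sys
def frame(yaw,dip):
    y,d=np.radians(yaw),np.radians(dip); X=np.array([np.cos(d)*np.cos(y),np.cos(d)*np.sin(y),-np.sin(d)])
    Y=np.array([-np.sin(y),np.cos(y),0]); return np.c_[X,Y,np.cross(X,Y)]   # reader frame in world
def tool(yaw,dip): return frame(yaw,dip)@np.diag([1,-1,-1])
def cur():
    s=ctrl.state(); q=s["tool_rot"]; return s,np.array(s["position"]),R.from_quat([q[1],q[2],q[3],q[0]])
def delta(p,yaw,dip):
    s,c,r=cur(); d=r.inv().apply(np.array(p)-c)*1000; w=np.degrees((r.inv()*R.from_matrix(tool(yaw,dip))).as_rotvec())/8
    print("t",d.round(2),"w",w.round(3),"| pos",c,"F",s["wrist_force"],"open",s["opening"],"clk",round(s["clock"],2))
if __name__=="__main__":
    a=[float(x) for x in sys.argv[1:]]; delta(a[:3],a[3],a[4])
E
python3 g.py .597 -.018 .20 -175.2 0
```

```text
t [-566.27 -484.63    5.45] w [-0.008 -0.001 -3.134] | pos [0.2338 0.6328 0.2049] F [-0.407  -0.4189  0.0886] open 0.09410345796934493 clk 0.1
```

{"op": "drive_tool", "data": {"motion": [{"tx": 0, "ty": 0, "tz": -30}, {"tx": -200, "ty": -170, "tz": -40, "wz": 0}, {"tx": -200, "ty": -170, "tz": -40, "wz": 0}, {"tx": -200, "ty": -170, "tz": -40, "wz": 0}, {"tx": -200, "ty": -170, "tz": -40, "wz": 0}]}}

```text
$.motion[0]: bad value
```

{"op": "drive_tool", "data": {"motion": [{"tx": -200, "ty": -170}, {"tx": -200, "ty": -170}, {"tx": -200, "ty": -170}, {"tx": -200, "ty": -170}, {"tx": -200, "ty": -170}]}}

```text
$.motion[0]: bad value
```

```bash
python3 g.py .597 -.018 .20 -175.2 0
```

```text
t [-566.27 -484.63    5.45] w [-0.008 -0.001 -3.134] | pos [0.2338 0.6328 0.2049] F [-0.407  -0.4189  0.0886] open 0.09410345796934493 clk 0.1
```

All fields are required.

{"op": "drive_tool", "data": {"motion": [{"tx": 0, "ty": 0, "tz": -40, "wx": 0, "wy": 0, "wz": 0, "gripper": 1}, {"tx": -190, "ty": -160, "tz": -40, "wx": 0, "wy": 0, "wz": 0, "gripper": 1}, {"tx": -190, "ty": -160, "tz": -40, "wx": 0, "wy": 0, "wz": 0, "gripper": 1}, {"tx": -190, "ty": -160, "tz": -40, "wx": 0, "wy": 0, "wz": 0, "gripper": 1}, {"tx": -190, "ty": -160, "tz": -40, "wx": 0, "wy": 0, "wz": 0, "gripper": 1}]}}

```text
clock: 0.6
position: [0.3333, 0.4573, 0.2453]
tool_rot: [-0.0, 0.176, 0.984, -0.0]
wrist_force: [1.2, -0.9, 0.4]
opening: 0.0938
grasp_force: 0.0
```

{"op": "drive_tool", "data": {"motion": [{"tx": -190, "ty": -160, "tz": 0, "wx": 0, "wy": 0, "wz": -3, "gripper": 1}, {"tx": -190, "ty": -160, "tz": 0, "wx": 0, "wy": 0, "wz": -3, "gripper": 1}, {"tx": -190, "ty": -160, "tz": 0, "wx": 0, "wy": 0, "wz": -3, "gripper": 1}, {"tx": -190, "ty": -160, "tz": 0, "wx": 0, "wy": 0, "wz": -3, "gripper": 1}, {"tx": -190, "ty": -160, "tz": 0, "wx": 0, "wy": 0, "wz": -3, "gripper": 1}]}}

```text
clock: 1.1
position: [0.4503, 0.2515, 0.2454]
tool_rot: [-0.0, -0.033, 0.999, 0.0]
wrist_force: [0.7, -0.3, -0.1]
opening: 0.0939
grasp_force: 0.0
```

```bash
python3 g.py .597 -.018 .15 -175.2 0
```

```text
t [-128.54 -278.57   95.4 ] w [ 0.001 -0.001 -0.127] | pos [0.4503 0.2515 0.2454] F [ 0.6632 -0.286  -0.1296] open 0.09385102290641592 clk 1.1
```

{"op": "drive_tool", "data": {"motion": [{"tx": -128, "ty": -278, "tz": 40, "wx": 0, "wy": 0, "wz": -0.13, "gripper": 0.5}, {"tx": -128, "ty": -278, "tz": 40, "wx": 0, "wy": 0, "wz": -0.13, "gripper": 0.5}, {"tx": -128, "ty": -278, "tz": 40, "wx": 0, "wy": 0, "wz": -0.13, "gripper": 0.5}, {"tx": -128, "ty": -278, "tz": 40, "wx": 0, "wy": 0, "wz": -0.13, "gripper": 0.5}, {"tx": -128, "ty": -278, "tz": 40, "wx": 0, "wy": 0, "wz": -0.13, "gripper": 0.5}]}}

```text
clock: 1.6
position: [0.5685, 0.0335, 0.2128]
tool_rot: [0.0, -0.042, 0.999, 0.0]
wrist_force: [0.8, 0.7, -0.1]
opening: 0.0702
grasp_force: 0.0
```

```bash
python3 g.py .597 -.018 .11 -175.2 0
```

```text
t [-24.15 -53.75 102.83] w [ 0.     0.    -0.002] | pos [0.5685 0.0335 0.2128] F [ 0.7973  0.7262 -0.1256] open 0.070180049034701 clk 1.6
```

{"op": "drive_tool", "data": {"motion": [{"tx": -24, "ty": -54, "tz": 50, "wx": 0, "wy": 0, "wz": 0, "gripper": 0.3}, {"tx": -24, "ty": -54, "tz": 102, "wx": 0, "wy": 0, "wz": 0, "gripper": 0.3}, {"tx": -24, "ty": -54, "tz": 102, "wx": 0, "wy": 0, "wz": 0, "gripper": 0.3}, {"tx": -24, "ty": -54, "tz": 102, "wx": 0, "wy": 0, "wz": 0, "gripper": 0.3}, {"tx": -24, "ty": -54, "tz": 102, "wx": 0, "wy": 0, "wz": 0, "gripper": 0.3}]}}

```text
clock: 2.1
position: [0.5963, -0.0162, 0.1115]
tool_rot: [-0.0, -0.042, 0.999, -0.0]
wrist_force: [0.8, -0.3, 0.6]
opening: 0.0612
grasp_force: 0.0
```

```bash
python3 g.py .597 -.018 .039 -175.2 0; python3 - <<'E'
from h import *
out=[]
for n,X in(("scene",(.59,-.018,.09)),("top",(.59,-.018,.09))):
    im=ctrl.grab_frame(n); cv2.imwrite(f"pics/{n}1.png",im); u,v=proj(n,X).astype(int)
    out.append(cv2.resize(im[v-50:v+50,u-50:u+50],(400,400),interpolation=cv2.INTER_CUBIC))
cv2.imwrite("pics/g1.png",np.hstack(out))
E
```

```text
t [-0.57 -1.8  72.49] w [-0.001 -0.004 -0.005] | pos [ 0.5963 -0.0162  0.1115] F [ 0.7609 -0.2745  0.6161] open 0.061187843317686515 clk 2.1
```

View pics/g1.png

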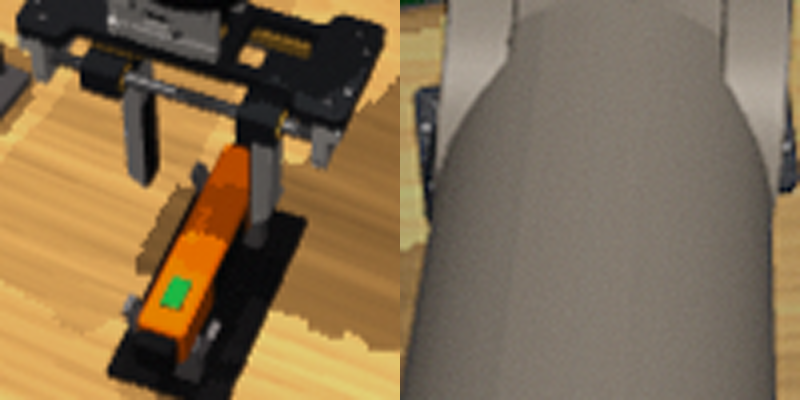

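The fingers, at crop (145,165) and (262,240), straddle the orange bar, so I can descend.

{"op": "drive_tool", "data": {"motion": [{"tx": -0.6, "ty": -1.8, "tz": 30, "wx": 0, "wy": 0, "wz": 0, "gripper": 0.3}, {"tx": -0.6, "ty": -1.8, "tz": 55, "wx": 0, "wy": 0, "wz": 0, "gripper": 0.3}, {"tx": -0.6, "ty": -1.8, "tz": 72, "wx": 0, "wy": 0, "wz": 0, "gripper": 0.3}, {"tx": -0.6, "ty": -1.8, "tz": 72, "wx": 0, "wy": 0, "wz": 0, "gripper": 0.3}, {"tx": -0.6, "ty": -1.8, "tz": 72, "wx": 0, "wy": 0, "wz": 0, "gripper": 0.3}]}}

```text
clock: 2.7
position: [0.5979, -0.0176, 0.0406]
tool_rot: [0.001, -0.042, 0.999, 0.0]
wrist_force: [-0.2, -0.6, 1.1]
opening: 0.0613
grasp_force: 0.0
```

{"op": "drive_tool", "data": {"motion": [{"tx": 0, "ty": 0, "tz": 0, "wx": 0, "wy": 0, "wz": 0, "gripper": -0.1}, {"tx": 0, "ty": 0, "tz": 0, "wx": 0, "wy": 0, "wz": 0, "gripper": -0.2}, {"tx": 0, "ty": 0, "tz": 0, "wx": 0, "wy": 0, "wz": 0, "gripper": -0.3}, {"tx": 0, "ty": 0, "tz": 0, "wx": 0, "wy": 0, "wz": 0, "gripper": -0.35}, {"tx": 0, "ty": 0, "tz": 0, "wx": 0, "wy": 0, "wz": 0, "gripper": -0.4}]}}

```text
clock: 3.2
position: [0.5973, -0.0177, 0.0395]
tool_rot: [0.0, -0.042, 0.999, 0.0]
wrist_force: [-1.6, 3.9, 6.0]
opening: 0.03
grasp_force: 30.0
```

```bash
python3 g.py .597 -.018 .039 -175.2 0
```

```text
t [ 0.33 -0.27  0.45] w [ 0.003  0.003 -0.001] | pos [ 0.5973 -0.0177  0.0395] F [-1.5672  3.867   5.9739] open 0.029990480849454246 clk 3.2
```

{"op": "drive_tool", "data": {"motion": [{"tx": 0, "ty": 0, "tz": 0, "wx": 0, "wy": 0, "wz": 0, "gripper": -1}, {"tx": 0, "ty": 0, "tz": 0, "wx": 0, "wy": 0, "wz": 0, "gripper": -1}]}}

```text
clock: 3.4
position: [0.5973, -0.0177, 0.0395]
tool_rot: [0.0, -0.042, 0.999, 0.0]
wrist_force: [-1.8, 1.8, 6.2]
opening: 0.0302
grasp_force: 30.0
```

```bash
python3 -c "
from h import *
s=ctrl.state();print({k:s[k] for k in('position','tool_rot','wrist_force','ft_torque','joint_pos')})"
```

```text
{'position': array([ 0.5973, -0.0177,  0.0395]), 'tool_rot': array([ 0.0002, -0.0418,  0.9991,  0.0002]), 'wrist_force': array([-1.789 ,  1.806 ,  6.2001]), 'ft_torque': array([0.6713, 0.3401, 0.1659]), 'joint_pos': array([-0.3566,  0.5223,  0.3614,  1.9303, -0.2669,  0.735 ,  1.8145])}
```

{"op": "drive_tool", "data": {"motion": [{"tx": 0, "ty": 0, "tz": -10, "wx": 0, "wy": 0, "wz": 0, "gripper": -1}, {"tx": 0, "ty": 0, "tz": -30, "wx": 0, "wy": 0, "wz": 0, "gripper": -1}, {"tx": 0, "ty": 0, "tz": -70, "wx": 0, "wy": 0, "wz": 0, "gripper": -1}, {"tx": 0, "ty": 0, "tz": -110, "wx": 0, "wy": 0, "wz": 0, "gripper": -1}, {"tx": 0, "ty": 0, "tz": -140, "wx": 0, "wy": 0, "wz": 0, "gripper": -1}]}}

```text
clock: 3.9
position: [0.5973, -0.0187, 0.1819]
tool_rot: [0.001, -0.041, 0.999, -0.0]
wrist_force: [-0.3, -0.0, -2.2]
opening: 0.0297
grasp_force: 30.0
```

```bash
python3 -c "
from h import *
s=ctrl.state();print({k:s[k] for k in('position','tool_rot','wrist_force','ft_torque','opening')})"
```

```text
{'position': array([ 0.5973, -0.0187,  0.1819]), 'tool_rot': array([ 0.0007, -0.0412,  0.9992, -0.0001]), 'wrist_force': array([-0.3157, -0.0225, -2.1734]), 'ft_torque': array([ 0.003 , -0.068 ,  0.0264]), 'opening': 0.029717275316546433}
```

```bash
cat > t.py <<'E'
from g import *
O_IN_TCP=np.array([-.005,0,-.0185])  # TCP in reader frame
TAG={"b":([.5984,.2592,.1075],-168.3,30),"y":([.5775,-.266,.104],178.3,24)}
def tgt(k,back,up=0,dip=None):
    S,yaw,d=TAG[k]; d=d if dip is None else dip; X=frame(yaw,TAG[k][2])[:,0]; F=frame(yaw,d)
    nose=np.array(S)-back*X+[0,0,up]
    return nose+F@(np.array([-.106,0,0])+O_IN_TCP),yaw,d
def nose():
    s,c,r=cur(); F=r.as_matrix()@np.diag([1,-1,-1]); return c-F@O_IN_TCP+.106*F[:,0],F
if __name__=="__main__":
    a=sys.argv; p=tgt(a[1],float(a[2]),float(a[3]),float(a[4]) if len(a)>4 else None); print("TCP",p[0]); delta(*p)
E
python3 t.py b .04 .06 0; python3 t.py b .04 .04
```

```text
TCP [0.741  0.2887 0.169 ]
t [-168.53  294.51   13.07] w [-0.003  0.009 -0.872] | pos [ 0.5973 -0.0187  0.1819] F [-0.3157 -0.0225 -2.1734] open 0.029717275316546433 clk 3.9
TCP [0.7355 0.2876 0.207 ]
t [-163.    293.82  -24.91] w [-0.231 -3.736 -0.851] | pos [ 0.5973 -0.0187  0.1819] F [-0.3157 -0.0225 -2.1734] open 0.029717275316546433 clk 3.9
```

{"op": "drive_tool", "data": {"motion": [{"tx": -20, "ty": 30, "tz": -25, "wx": 0, "wy": 0, "wz": -0.1, "gripper": -1}, {"tx": -42, "ty": 70, "tz": -30, "wx": 0, "wy": 0, "wz": -0.3, "gripper": -1}, {"tx": -64, "ty": 110, "tz": -30, "wx": 0, "wy": 0, "wz": -0.5, "gripper": -1}, {"tx": -86, "ty": 150, "tz": -30, "wx": 0, "wy": 0, "wz": -0.7, "gripper": -1}, {"tx": -108, "ty": 190, "tz": -30, "wx": 0, "wy": 0, "wz": -0.87, "gripper": -1}]}}

```text
clock: 4.4
position: [0.6893, 0.1816, 0.2097]
tool_rot: [0.0, -0.102, 0.995, -0.0]
wrist_force: [1.1, -0.6, -2.2]
opening: 0.0295
grasp_force: 30.0
```

```bash
python3 t.py b .04 .04
```

```text
TCP [0.7355 0.2876 0.207 ]
t [-66.86  94.39   2.71] w [ 0.    -3.75   0.008] | pos [0.6893 0.1816 0.2097] F [ 1.0906 -0.6345 -2.1645] open 0.029511543283750157 clk 4.4
```

{"op": "drive_tool", "data": {"motion": [{"tx": -25, "ty": 35, "tz": 0, "wx": 0, "wy": -0.6, "wz": 0, "gripper": -1}, {"tx": -50, "ty": 70, "tz": 0, "wx": 0, "wy": -1.5, "wz": 0, "gripper": -1}, {"tx": -67, "ty": 94, "tz": 2, "wx": 0, "wy": -2.4, "wz": 0, "gripper": -1}, {"tx": -67, "ty": 94, "tz": 2, "wx": 0, "wy": -3.3, "wz": 0, "gripper": -1}, {"tx": -67, "ty": 94, "tz": 2, "wx": 0, "wy": -3.75, "wz": 0, "gripper": -1}]}}

```text
clock: 4.9
position: [0.7336, 0.2865, 0.2066]
tool_rot: [0.259, -0.099, 0.96, 0.027]
wrist_force: [0.3, -1.4, -3.4]
opening: 0.0296
grasp_force: 30.0
```

```bash
python3 t.py b .025 0; python3 - <<'E'
from h import *
from t import *
print(ctrl.state()["joint_pos"],nose())
E
```

```text
TCP [0.7228 0.285  0.1595]
t [33.05  0.64 35.28] w [0.011 0.018 0.013] | pos [0.7336 0.2865 0.2066] F [ 0.3445 -1.4085 -3.3632] open 0.02955402041760138 clk 4.9
[-0.8679  0.3872  0.4351  1.8302 -0.0298  0.4497  1.2977] (array([0.6305, 0.265 , 0.1668]), array([[-0.8464,  0.2051, -0.4914],
       [-0.1771, -0.9787, -0.1033],
       [-0.5022, -0.0004,  0.8648]]))
```

{"op": "drive_tool", "data": {"motion": [{"tx": 12, "ty": 0.5, "tz": 12, "wx": 0, "wy": 0, "wz": 0, "gripper": -1}, {"tx": 24, "ty": 0.5, "tz": 24, "wx": 0, "wy": 0, "wz": 0, "gripper": -1}, {"tx": 33, "ty": 0.6, "tz": 35, "wx": 0.01, "wy": 0.02, "wz": 0.01, "gripper": -1}, {"tx": 33, "ty": 0.6, "tz": 35, "wx": 0.01, "wy": 0.02, "wz": 0.01, "gripper": -1}, {"tx": 33, "ty": 0.6, "tz": 35, "wx": 0.01, "wy": 0.02, "wz": 0.01, "gripper": -1}]}}

```text
clock: 5.4
position: [0.7248, 0.284, 0.1605]
tool_rot: [0.256, -0.098, 0.961, 0.026]
wrist_force: [0.2, -0.5, -1.4]
opening: 0.0299
grasp_force: 30.0
```

```bash
python3 t.py b .025 0; python3 - <<'E'
from h import *
from t import *
N,F=nose(); print(N); out=[]
for n in P:
    im=ctrl.grab_frame(n); cv2.imwrite(f"pics/{n}2.png",im); u,v=proj(n,N).astype(int)
    print(n,"nose",proj(n,N),"tip-10",proj(n,N-.01*F[:,0]),"tag",proj(n,TAG["b"][0]),"org",u-50,v-50)
    out.append(cv2.resize(im[v-50:v+50,u-50:u+50],(400,400),interpolation=cv2.INTER_CUBIC))
cv2.imwrite("pics/b1.png",np.hstack(out))
E
```

```text
TCP [0.7228 0.285  0.1595]
t [ 2.09  1.37 -0.01] w [-0.012 -0.021 -0.008] | pos [0.7248 0.284  0.1605] F [ 0.2074 -0.4969 -1.3802] open 0.029856743941002656 clk 5.4
[0.6215 0.2627 0.1213]
scene nose [357.0011 242.8096] tip-10 [356.9992 245.1599] tag [357.5329 236.9463] org 307 192
top nose [144.2145 160.1694] tip-10 [142.8411 155.8891] tag [147.3773 171.6893] org 94 110
```

View pics/b1.png

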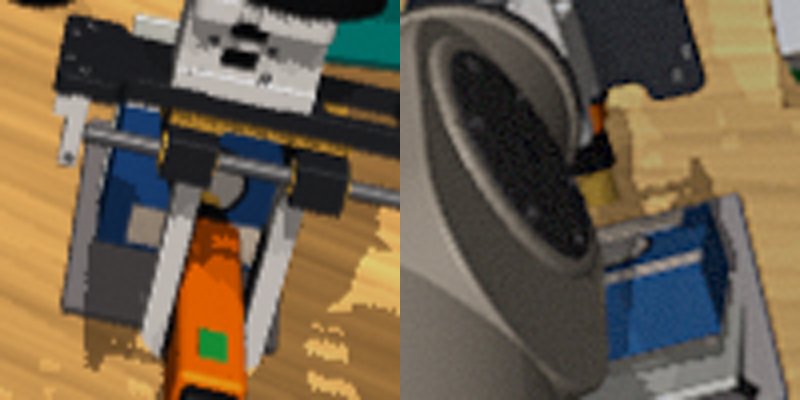

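The scene half shows the brass tip near crop (207,192), just in front of the silver tag at (228,185). The top half shows the brass end at (602,205), pointing at the tag at (628,247). I'll check the sideways alignment with masks.

```bash
python3 - <<'E'
from t import *
N,F=nose(); im=cv2.imread("pics/scene2.png"); h=cv2.cvtColor(im,cv2.COLOR_BGR2HSV)
m=(h[...,0]<17)&(h[...,1]>180)&(h[...,2]>60)
for v in range(236,292,5):
    u=np.nonzero(m[v,335:385])[0]+335; print(v,u.min() if len(u) else 0,u.max() if len(u) else 0,(u.min()+u.max())/2 if len(u) else 0)
O=N-.106*F[:,0]
for x in(-.075,-.03,.065):
  print(x,[proj("scene",O+F@[x,y,.016]) for y in(.015,-.015)])
print("nose up edge",proj("scene",N+.009*F[:,2]),proj("scene",N-.019*F[:,0]+.009*F[:,2]))
for v in range(234,250):print(v,[tuple(int(q) for q in h[v,u]) for u in range(353,370,2)])
E
```

```text
236 0 0 0
241 0 0 0
246 0 0 0
251 355 366 360.5
256 354 366 360.0
261 353 366 359.5
266 351 367 359.0
271 351 367 359.0
276 350 367 358.5
281 349 367 358.0
286 348 368 358.0
291 348 367 357.5
-0.075 [array([350.1274, 284.2371]), array([368.2643, 288.5128])]
-0.03 [array([350.5025, 269.8836]), array([367.6818, 273.8538])]
0.065 [array([351.1777, 244.0467]), array([366.6341, 247.4898])]
nose up edge [358.0447 239.0335] [358.0601 243.478 ]
234 [(113, 32, 32), (120, 17, 30), (113, 31, 33), (8, 28, 36), (17, 52, 78), (10, 12, 64), (165, 8, 67), (135, 7, 74), (150, 3, 95)]
235 [(120, 24, 32), (113, 33, 31), (120, 25, 31), (15, 47, 43), (12, 28, 117), (17, 24, 94), (12, 19, 66), (0, 10, 53), (120, 9, 60)]
236 [(113, 32, 32), (120, 24, 32), (128, 33, 31), (140, 19, 40), (16, 29, 114), (15, 27, 113), (11, 25, 112), (17, 25, 70), (110, 111, 46)]
237 [(0, 0, 46), (120, 16, 32), (120, 25, 31), (165, 11, 46), (14, 29, 114), (12, 29, 114), (14, 29, 113), (10, 29, 105), (107, 188, 61)]
238 [(8, 11, 90), (12, 21, 61), (165, 12, 43), (12, 19, 66), (10, 27, 113), (11, 31, 115), (16, 25, 112), (13, 27,
[... 873 characters left out ...]
[(13, 18, 131), (17, 19, 119), (150, 43, 6), (105, 64, 8), (0, 0, 6), (107, 159, 32), (107, 212, 77), (108, 206, 78), (107, 203, 78)]
246 [(14, 19, 146), (15, 22, 94), (10, 229, 49), (10, 201, 33), (12, 98, 13), (106, 166, 20), (108, 200, 79), (107, 202, 77), (107, 202, 77)]
247 [(14, 18, 189), (8, 30, 92), (11, 248, 115), (11, 243, 88), (10, 223, 55), (7, 172, 37), (113, 105, 78), (108, 182, 80), (107, 200, 79)]
248 [(14, 15, 189), (6, 39, 65), (11, 255, 113), (11, 246, 114), (12, 255, 112), (12, 247, 93), (9, 86, 107), (111, 36, 100), (117, 53, 92)]
249 [(14, 15, 187), (8, 61, 67), (12, 250, 112), (12, 255, 112), (12, 253, 113), (12, 255, 112), (11, 235, 114), (15, 54, 166), (15, 52, 163)]
```

{"op": "drive_tool", "data": {"motion": [{"tx": 5, "ty": 0.7, "tz": 0, "wx": -0.01, "wy": -0.02, "wz": 0, "gripper": -1}, {"tx": 10, "ty": 0.7, "tz": 0, "wx": -0.01, "wy": -0.02, "wz": 0, "gripper": -1}, {"tx": 14, "ty": 0.7, "tz": 0, "wx": -0.01, "wy": -0.02, "wz": 0, "gripper": -1}, {"tx": 14, "ty": 0.7, "tz": 0, "wx": -0.01, "wy": -0.02, "wz": 0, "gripper": -1}, {"tx": 14, "ty": 0.7, "tz": 0, "wx": -0.01, "wy": -0.02, "wz": 0, "gripper": -1}]}}

```text
clock: 6.0
position: [0.7124, 0.2825, 0.1534]
tool_rot: [0.257, -0.098, 0.961, 0.027]
wrist_force: [0.5, 0.1, -2.3]
opening: 0.0299
grasp_force: 30.0
```

```bash
cat > f.py <<'E'
from t import *
k=sys.argv[1]; N,F=nose(); s=ctrl.state(); S,yaw,d=TAG[k]; X=frame(yaw,d)
e=X.T@(N-np.array(S)); print("nose rel tag in tag axes mm",(e*1000).round(2),"F reader axes",(F.T@s["wrist_force"]).round(2),"rot err deg",np.degrees(R.from_matrix(X.T@F).as_rotvec()).round(2),s["clock"])
E
python3 f.py b
```

```text
nose rel tag in tag axes mm [-12.68   0.19   0.04] F reader axes [ 0.73 -0.04 -2.22] rot err deg [-0.02 -0.   -0.05] 6.0
```

{"op": "drive_tool", "data": {"motion": [{"tx": 3, "ty": 0, "tz": 0, "wx": 0, "wy": 0, "wz": 0, "gripper": -1}, {"tx": 6, "ty": 0, "tz": 0, "wx": 0, "wy": 0, "wz": 0, "gripper": -1}, {"tx": 8, "ty": 0, "tz": 0, "wx": 0, "wy": 0, "wz": 0, "gripper": -1}, {"tx": 8, "ty": 0, "tz": 0, "wx": 0, "wy": 0, "wz": 0, "gripper": -1}, {"tx": 8, "ty": 0, "tz": 0, "wx": 0, "wy": 0, "wz": 0, "gripper": -1}]}}

```text
clock: 6.5
position: [0.7056, 0.2811, 0.1493]
tool_rot: [0.257, -0.098, 0.961, 0.027]
wrist_force: [-1.2, -0.2, -1.7]
opening: 0.0297
grasp_force: 30.0
```

```bash
python3 f.py b
```

```text
nose rel tag in tag axes mm [-4.71  0.22 -0.  ] F reader axes [ 1.94 -0.08 -0.89] rot err deg [-0.02 -0.   -0.05] 6.5
```

{"op": "drive_tool", "data": {"motion": [{"tx": 2, "ty": 0, "tz": 0, "wx": 0, "wy": 0, "wz": 0, "gripper": -1}, {"tx": 3, "ty": 0, "tz": 0, "wx": 0, "wy": 0, "wz": 0, "gripper": -1}, {"tx": 3, "ty": 0, "tz": 0, "wx": 0, "wy": 0, "wz": 0, "gripper": -1}, {"tx": 3, "ty": 0, "tz": 0, "wx": 0, "wy": 0, "wz": 0, "gripper": -1}]}}

```text
clock: 6.9
position: [0.7031, 0.2805, 0.1478]
tool_rot: [0.257, -0.098, 0.961, 0.027]
wrist_force: [-0.5, 0.3, -3.1]
opening: 0.0298
grasp_force: 30.0
```

```bash
python3 f.py b
```

```text
nose rel tag in tag axes mm [-1.67  0.25 -0.03] F reader axes [ 1.94 -0.4  -2.48] rot err deg [-0.01 -0.   -0.06] 6.9
```

```bash
cat > f.py <<'E'
from t import *
k=sys.argv[1]; S,yaw,d=TAG[k]; X=frame(yaw,d); fs=[]
for i in range(int(sys.argv[2]) if len(sys.argv)>2 else 5):
    ctrl.grab_frame("scene"); N,F=nose(); s=ctrl.state(); fs.append(F.T@s["wrist_force"])
e=X.T@(N-np.array(S)); print("nose rel tag mm",(e*1000).round(2),"F reader axes",np.mean(fs,0).round(2),"sd",np.std(fs,0).round(2),"rot err deg",np.degrees(R.from_matrix(X.T@F).as_rotvec()).round(2),s["clock"])
E
python3 f.py b
```

```text
nose rel tag mm [-1.76  0.25 -0.02] F reader axes [ 1.1  -0.03 -1.95] sd [0.42 0.32 0.26] rot err deg [-0.01  0.   -0.06] 7.15
```

{"op": "drive_tool", "data": {"motion": [{"tx": 2, "ty": 0, "tz": 0, "wx": 0, "wy": 0, "wz": 0, "gripper": -1}, {"tx": 3, "ty": 0, "tz": 0, "wx": 0, "wy": 0, "wz": 0, "gripper": -1}, {"tx": 3, "ty": 0, "tz": 0, "wx": 0, "wy": 0, "wz": 0, "gripper": -1}]}}

```text
clock: 7.45
position: [0.7005, 0.28, 0.1463]
tool_rot: [0.257, -0.098, 0.961, 0.027]
wrist_force: [1.0, -0.5, -2.0]
opening: 0.0297
grasp_force: 30.0
```

```bash
python3 f.py b
```

```text
nose rel tag mm [ 1.25  0.27 -0.04] F reader axes [ 0.61 -0.02 -2.34] sd [0.4  0.67 0.35] rot err deg [-0.01  0.   -0.06] 7.7
```

Baseline is about +1.1 N, so there's no clear contact yet.

{"op": "drive_tool", "data": {"motion": [{"tx": 2, "ty": 0, "tz": 0, "wx": 0, "wy": 0, "wz": 0, "gripper": -1}, {"tx": 3, "ty": 0, "tz": 0, "wx": 0, "wy": 0, "wz": 0, "gripper": -1}, {"tx": 3, "ty": 0, "tz": 0, "wx": 0, "wy": 0, "wz": 0, "gripper": -1}]}}

```text
clock: 8.0
position: [0.6981, 0.2795, 0.1449]
tool_rot: [0.258, -0.098, 0.961, 0.027]
wrist_force: [1.1, 0.8, -0.3]
opening: 0.0301
grasp_force: 30.0
```

```bash
python3 f.py b
```

```text
nose rel tag mm [ 4.17  0.26 -0.02] F reader axes [-1.25  0.33 -1.69] sd [0.61 0.57 0.6 ] rot err deg [-0.01  0.01 -0.06] 8.25
```

{"op": "drive_tool", "data": {"motion": [{"tx": 1.5, "ty": 0, "tz": 0, "wx": 0, "wy": 0, "wz": 0, "gripper": -1}, {"tx": 3, "ty": 0, "tz": 0, "wx": 0, "wy": 0, "wz": 0, "gripper": -1}, {"tx": 3, "ty": 0, "tz": 0, "wx": 0, "wy": 0, "wz": 0, "gripper": -1}]}}

```text
clock: 8.55
position: [0.6954, 0.279, 0.1433]
tool_rot: [0.258, -0.098, 0.961, 0.027]
wrist_force: [3.4, 1.1, -0.9]
opening: 0.0301
grasp_force: 30.0
```

```bash
python3 f.py b 8
```

```text
nose rel tag mm [ 7.26  0.28 -0.04] F reader axes [-2.56  0.11 -1.48] sd [0.31 0.66 0.25] rot err deg [-0.01  0.   -0.06] 8.95
```

{"op": "drive_tool", "data": {"motion": [{"tx": 0.5, "ty": 0, "tz": 0, "wx": 0, "wy": 0, "wz": 0, "gripper": -1}, {"tx": 0.5, "ty": 0, "tz": 0, "wx": 0, "wy": 0, "wz": 0, "gripper": -1}, {"tx": 0.5, "ty": 0, "tz": 0, "wx": 0, "wy": 0, "wz": 0, "gripper": -1}, {"tx": 0.5, "ty": 0, "tz": 0, "wx": 0, "wy": 0, "wz": 0, "gripper": -1}, {"tx": 0.5, "ty": 0, "tz": 0, "wx": 0, "wy": 0, "wz": 0, "gripper": -1}]}}

```text
clock: 9.45
position: [0.6951, 0.2788, 0.1431]
tool_rot: [0.257, -0.098, 0.961, 0.027]
wrist_force: [3.6, 2.3, -0.5]
opening: 0.0299
grasp_force: 30.0
```

```bash
python3 f.py b 40; python3 - <<'E'
from t import *
N,F=nose(); out=[]
for n in P:
    im=ctrl.grab_frame(n); cv2.imwrite(f"pics/{n}3.png",im); u,v=proj(n,N).astype(int)
    out.append(cv2.resize(im[v-50:v+50,u-50:u+50],(400,400),interpolation=cv2.INTER_CUBIC))
cv2.imwrite("pics/b2.png",np.hstack(out))
E
```

```text
nose rel tag mm [ 7.82  0.28 -0.04] F reader axes [-2.88 -0.07 -1.76] sd [0.51 0.5  0.53] rot err deg [-0.01 -0.   -0.06] 11.45
```

View pics/b2.png

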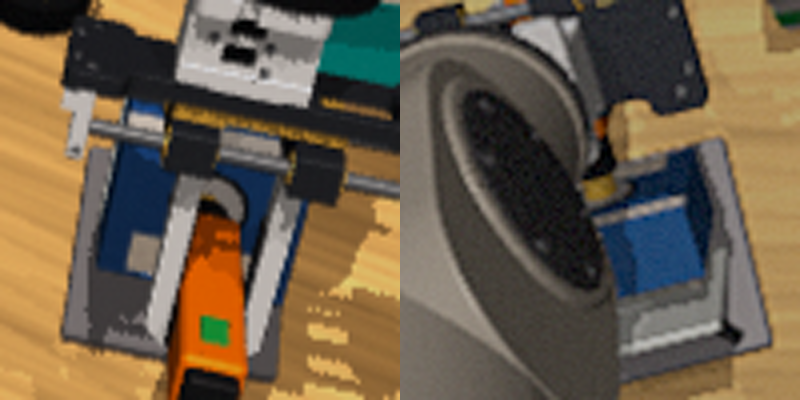

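The hold lasted over 2 s at about 4 N. The snout at crop (208,205) sits centred in the tag ring, whose right arc is at 245. Retreat and go to yellow.

{"op": "drive_tool", "data": {"motion": [{"tx": -8, "ty": 0, "tz": 0, "wx": 0, "wy": 0, "wz": 0, "gripper": -1}, {"tx": -25, "ty": 0, "tz": 0, "wx": 0, "wy": 0, "wz": 0, "gripper": -1}, {"tx": -45, "ty": 0, "tz": -15, "wx": 0, "wy": 0, "wz": 0, "gripper": -1}, {"tx": -60, "ty": 0, "tz": -45, "wx": 0, "wy": 0, "wz": 0, "gripper": -1}, {"tx": -70, "ty": 0, "tz": -75, "wx": 0, "wy": 0, "wz": 0, "gripper": -1}]}}

```text
clock: 12.05
position: [0.7179, 0.2828, 0.2435]
tool_rot: [0.257, -0.098, 0.961, 0.026]
wrist_force: [0.0, 0.3, -1.7]
opening: 0.0296
grasp_force: 30.0
```

```bash
python3 t.py y .04 .06
```

```text
TCP [ 0.7229 -0.2703  0.2085]
t [ 109.78 -542.83  -22.59] w [0.753 0.735 1.485] | pos [0.7179 0.2828 0.2435] F [ 0.0011  0.2555 -1.6908] open 0.029573134334843012 clk 12.05
```

{"op": "drive_tool", "data": {"motion": [{"tx": 4, "ty": -25, "tz": 0, "wx": 0.05, "wy": 0, "wz": 0.1, "gripper": -1}, {"tx": 12, "ty": -65, "tz": 0, "wx": 0.1, "wy": 0, "wz": 0.2, "gripper": -1}, {"tx": 21, "ty": -110, "tz": 0, "wx": 0.15, "wy": 0, "wz": 0.3, "gripper": -1}, {"tx": 29, "ty": -155, "tz": 0, "wx": 0.2, "wy": 0, "wz": 0.4, "gripper": -1}, {"tx": 38, "ty": -200, "tz": 0, "wx": 0.25, "wy": 0, "wz": 0.5, "gripper": -1}]}}

```text
clock: 12.55
position: [0.7255, 0.0793, 0.2236]
tool_rot: [0.258, -0.06, 0.964, 0.019]
wrist_force: [1.0, -0.3, -1.7]
opening: 0.03
grasp_force: 30.0
```

```bash
python3 t.py y .04 .06
```

```text
TCP [ 0.7229 -0.2703  0.2085]
t [  46.71 -346.67  -11.67] w [0.538 0.736 0.973] | pos [0.7255 0.0793 0.2236] F [ 1.0076 -0.2704 -1.6935] open 0.03000119170262933 clk 12.55
```

{"op": "drive_tool", "data": {"motion": [{"tx": 5, "ty": -45, "tz": -6, "wx": 0.05, "wy": 0.1, "wz": 0.1, "gripper": -1}, {"tx": 11, "ty": -90, "tz": -10, "wx": 0.12, "wy": 0.2, "wz": 0.25, "gripper": -1}, {"tx": 17, "ty": -135, "tz": -12, "wx": 0.2, "wy": 0.3, "wz": 0.4, "gripper": -1}, {"tx": 23, "ty": -180, "tz": -12, "wx": 0.28, "wy": 0.4, "wz": 0.5, "gripper": -1}, {"tx": 29, "ty": -220, "tz": -12, "wx": 0.35, "wy": 0.5, "wz": 0.65, "gripper": -1}]}}

```text
clock: 13.05
position: [0.722, -0.1436, 0.2185]
tool_rot: [0.224, -0.01, 0.975, 0.005]
wrist_force: [0.6, -0.3, -2.1]
opening: 0.0301
grasp_force: 30.0
```

```bash
python3 t.py y .04 .06
```

```text
TCP [ 0.7229 -0.2703  0.2085]
t [   5.67 -126.71    7.57] w [0.187 0.234 0.315] | pos [ 0.722  -0.1436  0.2185] F [ 0.6242 -0.3101 -2.1384] open 0.030069655881813477 clk 13.05
```

{"op": "drive_tool", "data": {"motion": [{"tx": 2, "ty": -45, "tz": 2, "wx": 0.06, "wy": 0.1, "wz": 0.1, "gripper": -1}, {"tx": 4, "ty": -90, "tz": 5, "wx": 0.12, "wy": 0.2, "wz": 0.2, "gripper": -1}, {"tx": 5.7, "ty": -118, "tz": 7.5, "wx": 0.19, "wy": 0.23, "wz": 0.31, "gripper": -1}, {"tx": 5.7, "ty": -126.7, "tz": 7.5, "wx": 0.19, "wy": 0.23, "wz": 0.31, "gripper": -1}, {"tx": 5.7, "ty": -126.7, "tz": 7.5, "wx": 0.19, "wy": 0.23, "wz": 0.31, "gripper": -1}]}}

```text
clock: 13.55
position: [0.723, -0.2692, 0.2082]
tool_rot: [0.208, 0.014, 0.978, -0.003]
wrist_force: [0.4, 0.2, -1.0]
opening: 0.0295
grasp_force: 30.0
```

```bash
python3 t.py y .025 0
```

```text
TCP [ 0.7092 -0.2699  0.1424]
t [39.42 -1.09 54.5 ] w [-0.004  0.006  0.003] | pos [ 0.723  -0.2692  0.2082] F [ 0.4196  0.1915 -1.0249] open 0.029480941175683208 clk 13.55
```

{"op": "drive_tool", "data": {"motion": [{"tx": 12, "ty": -0.5, "tz": 17, "wx": 0, "wy": 0, "wz": 0, "gripper": -1}, {"tx": 26, "ty": -1, "tz": 36, "wx": 0, "wy": 0, "wz": 0, "gripper": -1}, {"tx": 39, "ty": -1, "tz": 54.5, "wx": 0, "wy": 0, "wz": 0, "gripper": -1}, {"tx": 39, "ty": -1, "tz": 54.5, "wx": 0, "wy": 0, "wz": 0, "gripper": -1}, {"tx": 39, "ty": -1, "tz": 54.5, "wx": 0, "wy": 0, "wz": 0, "gripper": -1}]}}

```text
clock: 14.05
position: [0.7107, -0.2672, 0.1436]
tool_rot: [0.209, 0.013, 0.978, -0.003]
wrist_force: [0.2, -0.6, -1.9]
opening: 0.0298
grasp_force: 30.0
```

```bash
python3 f.py y 4; python3 - <<'E'
from t import *
N,F=nose(); out=[]
for n in P:
    im=ctrl.grab_frame(n); cv2.imwrite(f"pics/{n}4.png",im); u,v=proj(n,N).astype(int)
    print(n,"nose",proj(n,N),"tip-19",proj(n,N-.019*F[:,0]),"upper edge",proj(n,N+.009*F[:,2]),"sides",proj(n,N+.009*F[:,1]),proj(n,N-.009*F[:,1]),"tag",proj(n,TAG["y"][0]),"org",u-50,v-50)
    out.append(cv2.resize(im[v-50:v+50,u-50:u+50],(400,400),interpolation=cv2.INTER_CUBIC))
cv2.imwrite("pics/y1.png",np.hstack(out))
E
```

```text
nose rel tag mm [-27.54  -1.36   0.83] F reader axes [ 0.87  0.16 -1.83] sd [0.41 0.46 0.11] rot err deg [0.02 0.21 0.16] 14.25
scene nose [146.9958 152.1908] tip-19 [142.0079 154.8037] upper edge [147.3012 148.8532] sides [143.9115 150.865 ] [150.0944 153.5229] tag [153.509  148.6166] org 96 102
top nose [388.671  162.8027] tip-19 [389.3361 154.2311] upper edge [389.7167 163.8323] sides [392.8418 162.8023] [384.5007 162.803 ] tag [388.229  174.9775] org 338 112
```

View pics/y1.png

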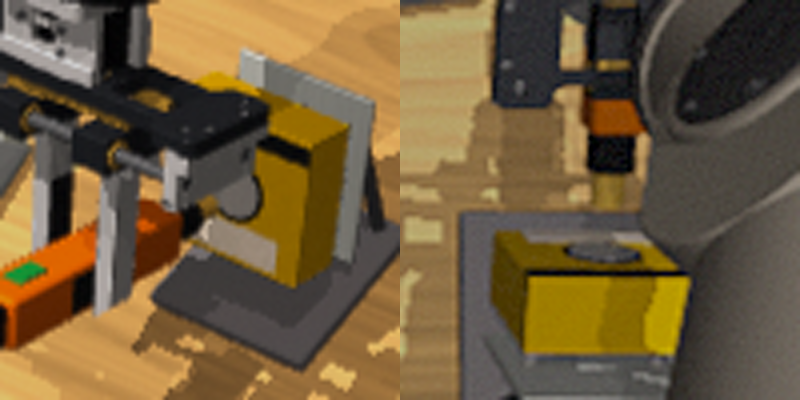

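The scene half shows the brass tip at about (205,208), with the tag at (235,190). The top half shows the brass at (610,210), with the tag at (602,252). I'll measure the brass more finely.

```bash
python3 - <<'E'
import cv2,numpy as np
for n,(x0,x1,y0,y1) in(("top",(380,402,150,167)),("scene",(138,156,146,162))):
    im=cv2.imread(f"pics/{n}4.png"); h=cv2.cvtColor(im,cv2.COLOR_BGR2HSV)
    print(n,"cols",x0)
    for v in range(y0,y1): print(v," ".join("%02d/%03d/%03d"%tuple(h[v,u]) for u in range(x0,x1)) if n=="scene" else " ".join("%03d"%h[v,u,2] for u in range(x0,x1))+"  S "+" ".join("%03d"%h[v,u,1] for u in range(x0,x1)))
E
```

```text
top cols 380
150 187 178 172 182 137 003 019 023 029 020 014 018 008 002 019 015 083 170 191 164 107 072  S 119 120 122 130 138 255 067 133 044 166 128 099 255 255 081 238 123 129 127 126 095 021
151 187 174 168 168 113 013 002 021 020 012 025 011 024 024 020 010 066 156 181 142 083 072  S 121 128 123 127 147 177 255 061 077 191 041 139 106 074 026 179 147 137 130 127 068 025
152 188 177 172 157 094 000 012 018 015 019 018 023 023 017 004 008 063 151 180 136 077 074  S 121 124 130 128 144 000 064 014 136 040 028 033 033 255 255 255 138 133 128 118 050 031
153 190 180 177 165 097 005 016 007 017 013 011 021 021 018 022 007 063 160 185 142 072 071  S 115 122 125 125 152 255 175 219 135 157 162 061 073 099 012 255 130 131 124 120 028 050
154 191 187 185 186 142 060 026 013 015 016 020 014 013 017 011 000 083 166 191 140 067 074  S 116 119 131 129 129 123 059 255 221 143 191 255 157 165 232 000 141 132 129 120 023 034
155 158 155 156 162 146 105 078 069 070 073 057 057 057 044 070 096 114 174 186 132 074 078  S 129 130 132 132 128 136 173 196 204 178 148 157 161 174 146 149 141 129 126 1
[... 4577 characters left out ...]
51/191 15/057/147 15/055/148 16/056/147 16/052/147 16/055/148 16/058/149 19/097/147 20/158/144
159 11/249/085 11/246/085 11/249/081 11/215/038 90/032/008 00/032/008 00/023/011 15/062/058 15/055/161 16/053/192 16/055/145 15/053/148 15/057/148 16/056/147 15/056/147 15/054/150 15/056/150 16/056/149
160 11/255/084 11/246/084 11/249/081 10/219/035 00/000/009 18/118/028 14/056/059 13/057/112 15/053/186 15/051/196 15/055/145 16/056/147 15/053/149 15/054/146 15/056/147 15/057/148 15/056/151 15/055/152
161 11/249/084 11/246/084 11/249/082 14/193/058 17/153/045 19/154/086 16/082/131 17/079/129 15/063/141 16/052/198 16/056/145 15/057/147 15/054/147 15/057/147 16/056/146 16/055/148 16/056/146 17/052/147
```

{"op": "drive_tool", "data": {"motion": [{"tx": 5, "ty": -0.6, "tz": 0.6, "wx": 0, "wy": 0, "wz": 0, "gripper": -1}, {"tx": 10, "ty": -0.6, "tz": 0.6, "wx": 0, "wy": 0, "wz": 0, "gripper": -1}, {"tx": 15, "ty": -0.6, "tz": 0.6, "wx": 0, "wy": 0, "wz": 0, "gripper": -1}, {"tx": 18, "ty": -0.6, "tz": 0.6, "wx": 0, "wy": 0, "wz": 0, "gripper": -1}, {"tx": 18, "ty": -0.6, "tz": 0.6, "wx": 0, "wy": 0, "wz": 0, "gripper": -1}]}}

```text
clock: 14.85
position: [0.6934, -0.2689, 0.1349]
tool_rot: [0.209, 0.014, 0.978, -0.003]
wrist_force: [0.2, -0.2, -2.2]
opening: 0.0301
grasp_force: 30.0
```

```bash
python3 f.py y 8
```

```text
nose rel tag mm [-8.2  -0.56 -0.68] F reader axes [ 1.1  -0.23 -2.24] sd [0.17 0.44 0.49] rot err deg [0.01 0.1  0.12] 15.25
```

{"op": "drive_tool", "data": {"motion": [{"tx": 2, "ty": 0, "tz": 0, "wx": 0, "wy": 0, "wz": 0, "gripper": -1}, {"tx": 4, "ty": 0, "tz": 0, "wx": 0, "wy": 0, "wz": 0, "gripper": -1}, {"tx": 4, "ty": 0, "tz": 0, "wx": 0, "wy": 0, "wz": 0, "gripper": -1}]}}

```text
clock: 15.55
position: [0.6899, -0.2687, 0.1334]
tool_rot: [0.209, 0.014, 0.978, -0.003]
wrist_force: [-0.0, 0.4, -2.2]
opening: 0.0295
grasp_force: 30.0
```

```bash
python3 f.py y 6
```

```text
nose rel tag mm [-4.18 -0.51 -0.62] F reader axes [ 0.99  0.25 -2.  ] sd [0.23 0.41 0.51] rot err deg [0.01 0.11 0.11] 15.85
```

{"op": "drive_tool", "data": {"motion": [{"tx": 2, "ty": 0, "tz": 0, "wx": 0, "wy": 0, "wz": 0, "gripper": -1}, {"tx": 4, "ty": 0, "tz": 0, "wx": 0, "wy": 0, "wz": 0, "gripper": -1}, {"tx": 4, "ty": 0, "tz": 0, "wx": 0, "wy": 0, "wz": 0, "gripper": -1}]}}

```text
clock: 16.15
position: [0.6866, -0.2686, 0.1319]
tool_rot: [0.209, 0.014, 0.978, -0.003]
wrist_force: [2.0, 0.4, -2.0]
opening: 0.0299
grasp_force: 30.0
```

```bash
python3 f.py y 8
```

```text
nose rel tag mm [-0.15 -0.54 -0.65] F reader axes [-0.72 -0.23 -2.2 ] sd [0.48 0.36 0.63] rot err deg [0.01 0.11 0.12] 16.55
```

{"op": "drive_tool", "data": {"motion": [{"tx": 1.5, "ty": 0, "tz": 0, "wx": 0, "wy": 0, "wz": 0, "gripper": -1}, {"tx": 3, "ty": 0, "tz": 0, "wx": 0, "wy": 0, "wz": 0, "gripper": -1}, {"tx": 4, "ty": 0, "tz": 0, "wx": 0, "wy": 0, "wz": 0, "gripper": -1}, {"tx": 4, "ty": 0, "tz": 0, "wx": 0, "wy": 0, "wz": 0, "gripper": -1}]}}

```text
clock: 16.95
position: [0.6831, -0.2685, 0.1304]
tool_rot: [0.209, 0.014, 0.978, -0.003]
wrist_force: [3.3, -0.5, -1.6]
opening: 0.03
grasp_force: 30.0
```

```bash
python3 f.py y 10
```

```text
nose rel tag mm [ 3.85 -0.5  -0.66] F reader axes [-2.12 -0.32 -2.26] sd [0.36 0.58 0.52] rot err deg [0.01 0.11 0.11] 17.45
```

{"op": "drive_tool", "data": {"motion": [{"tx": 1, "ty": 0, "tz": 0, "wx": 0, "wy": 0, "wz": 0, "gripper": -1}, {"tx": 1.7, "ty": 0, "tz": 0, "wx": 0, "wy": 0, "wz": 0, "gripper": -1}, {"tx": 1.7, "ty": 0, "tz": 0, "wx": 0, "wy": 0, "wz": 0, "gripper": -1}, {"tx": 1.7, "ty": 0, "tz": 0, "wx": 0, "wy": 0, "wz": 0, "gripper": -1}]}}

```text
clock: 17.85
position: [0.6816, -0.2684, 0.1297]
tool_rot: [0.209, 0.014, 0.978, -0.003]
wrist_force: [3.7, 0.2, -1.3]
opening: 0.0297
grasp_force: 30.0
```

```bash
python3 f.py y 40; python3 - <<'E'
from t import *
N,F=nose(); out=[]
for n in P:
    im=ctrl.grab_frame(n); cv2.imwrite(f"pics/{n}5.png",im); u,v=proj(n,N).astype(int)
    out.append(cv2.resize(im[v-50:v+50,u-50:u+50],(400,400),interpolation=cv2.INTER_CUBIC))
cv2.imwrite("pics/y2.png",np.hstack(out))
E
```

```text
nose rel tag mm [ 5.59 -0.46 -0.64] F reader axes [-3.12  0.1  -2.15] sd [0.48 0.47 0.48] rot err deg [0.01 0.11 0.11] 19.85
```

View pics/y2.png

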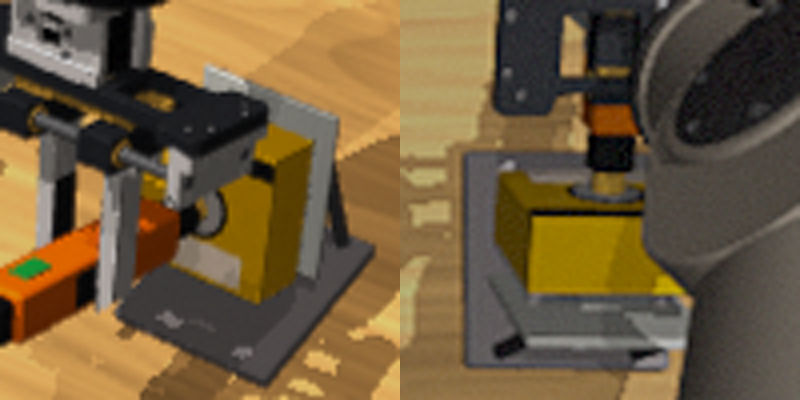

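Contact is about 4.1 N, and the top half shows the brass at 610 inside a tag spanning 568–642. I'll check that offset before leaving.

```bash
python3 - <<'E'
import cv2
from t import *
im=cv2.imread("pics/top5.png"); h=cv2.cvtColor(im,cv2.COLOR_BGR2HSV); N,F=nose(); u,v=proj("top",N).astype(int); print(u,v, proj("top",N-.007*F[:,0]))
for r in range(v-10,v+2): print(r,u-12," ".join("%03d/%03d"%tuple(h[r,c,1:]) for c in range(u-12,u+14)))
E
```

```text
387 177 [387.9682 174.2757]
167 375 017/075 010/080 017/077 007/075 014/074 016/082 003/076 011/071 027/038 149/012 255/007 015/017 113/018 032/024 070/022 032/016 164/014 255/005 051/025 255/003 017/045 010/075 013/078 004/065 043/071 041/080
168 375 017/077 014/074 014/075 014/075 017/076 021/072 010/075 024/074 025/052 055/014 128/012 051/010 094/019 094/019 255/011 068/015 077/020 112/016 121/019 106/012 029/044 014/072 013/078 012/065 045/068 044/081
169 375 028/091 033/092 030/092 030/093 026/089 025/091 037/090 030/093 030/095 039/078 096/032 180/017 165/017 255/010 255/001 255/011 255/009 255/009 255/004 057/018 008/065 025/081 018/087 025/070 039/072 049/083
170 375 038/108 043/107 040/108 036/107 049/105 042/109 041/107 043/102 035/103 044/092 124/074 184/100 189/124 176/103 160/083 167/087 172/083 213/092 093/085 030/084 047/092 041/093 040/095 043/078 041/075 039/079
171 375 031/122 032/121 028/120 032/121 030/121 035/123 033/123 046/121 037/111 054/094 168/094 179/124 179/145 184/132 187/116 183/120 182/123 170/114 066/101 024/097 027/096 021/096 032/096 039/084 051/080 
[... 819 characters left out ...]
/071 011/071 000/057 033/031 038/068 037/082 046/077
176 375 255/103 253/103 223/103 248/109 255/096 255/083 141/078 050/056 004/057 022/057 043/065 028/074 004/072 007/071 018/084 015/087 009/084 011/069 022/069 009/059 005/054 062/045 049/021 053/067 031/083 043/078
177 375 246/108 224/107 253/106 255/107 250/109 255/111 255/105 255/091 225/093 211/092 166/077 103/077 077/063 052/049 029/061 028/073 033/062 034/053 069/048 077/040 121/057 217/073 255/064 061/071 042/084 042/079
178 375 252/093 255/095 229/097 255/096 237/097 252/097 252/098 255/097 255/099 255/100 255/094 255/098 255/100 255/095 237/100 250/096 255/096 255/090 255/088 255/086 252/093 255/100 217/088 066/073 036/079 032/080
```

At row 175 the tag's ring is at columns 380 and 397 (centre 388.5), and the brass centre is at 388.6, so it's centred. Retreat and return to the cradle.

{"op": "drive_tool", "data": {"motion": [{"tx": -8, "ty": 0, "tz": 0, "wx": 0, "wy": 0, "wz": 0, "gripper": -1}, {"tx": -25, "ty": 0, "tz": 0, "wx": 0, "wy": 0, "wz": 0, "gripper": -1}, {"tx": -45, "ty": 0, "tz": -15, "wx": 0, "wy": 0, "wz": 0, "gripper": -1}, {"tx": -60, "ty": 0, "tz": -45, "wx": 0, "wy": 0, "wz": 0, "gripper": -1}, {"tx": -65, "ty": 0, "tz": -80, "wx": 0, "wy": 0, "wz": 0, "gripper": -1}]}}

```text
clock: 20.45
position: [0.7086, -0.2683, 0.2291]
tool_rot: [0.208, 0.013, 0.978, -0.003]
wrist_force: [-0.6, 0.5, -2.5]
opening: 0.0298
grasp_force: 30.0
```

```bash
python3 g.py .5973 -.0177 .16 -175.2 0
```

```text
t [135.82 247.55  14.97] w [-0.172  2.991 -0.78 ] | pos [ 0.7086 -0.2683  0.2291] F [-0.5872  0.4775 -2.5263] open 0.02983252451866598 clk 20.45
```

{"op": "drive_tool", "data": {"motion": [{"tx": 0, "ty": 35, "tz": 0, "wx": 0, "wy": 0.3, "wz": 0, "gripper": -1}, {"tx": 15, "ty": 75, "tz": 0, "wx": 0, "wy": 0.9, "wz": -0.2, "gripper": -1}, {"tx": 40, "ty": 115, "tz": 0, "wx": -0.05, "wy": 1.6, "wz": -0.4, "gripper": -1}, {"tx": 65, "ty": 155, "tz": -5, "wx": -0.1, "wy": 2.3, "wz": -0.6, "gripper": -1}, {"tx": 90, "ty": 190, "tz": -10, "wx": -0.17, "wy": 2.99, "wz": -0.78, "gripper": -1}]}}

```text
clock: 20.95
position: [0.6261, -0.0747, 0.2014]
tool_rot: [-0.001, -0.042, 0.999, -0.001]
wrist_force: [0.3, 0.7, -2.4]
opening: 0.0299
grasp_force: 30.0
```

```bash
python3 g.py .5973 -.0177 .13 -175.2 0
```

```text
t [23.78 59.35 71.39] w [-0.01  -0.014  0.005] | pos [ 0.6261 -0.0747  0.2014] F [ 0.2697  0.7486 -2.3948] open 0.029897254214061583 clk 20.95
```

{"op": "drive_tool", "data": {"motion": [{"tx": 10, "ty": 25, "tz": 0, "wx": 0, "wy": 0, "wz": 0, "gripper": -1}, {"tx": 23.8, "ty": 59.4, "tz": 10, "wx": 0, "wy": 0, "wz": 0, "gripper": -1}, {"tx": 23.8, "ty": 59.4, "tz": 40, "wx": -0.01, "wy": -0.01, "wz": 0, "gripper": -1}, {"tx": 23.8, "ty": 59.4, "tz": 71, "wx": -0.01, "wy": -0.01, "wz": 0, "gripper": -1}, {"tx": 23.8, "ty": 59.4, "tz": 71, "wx": -0.01, "wy": -0.01, "wz": 0, "gripper": -1}]}}

```text
clock: 21.45
position: [0.5964, -0.0193, 0.127]
tool_rot: [-0.001, -0.042, 0.999, -0.0]
wrist_force: [-0.5, -0.2, -2.0]
opening: 0.0299
grasp_force: 30.0
```

{"op": "drive_tool", "data": {"motion": [{"tx": 0, "ty": 0, "tz": 0, "wx": 0, "wy": 0, "wz": 0, "gripper": -1}, {"tx": 0, "ty": 0, "tz": 0, "wx": 0, "wy": 0, "wz": 0, "gripper": -1}]}}

```text
clock: 21.65
position: [0.5997, -0.0199, 0.1318]
tool_rot: [0.003, -0.041, 0.999, 0.0]
wrist_force: [-0.1, 0.3, -2.0]
opening: 0.0299
grasp_force: 30.0
```

```bash
python3 g.py .5973 -.0177 .041 -175.2 0; python3 - <<'E'
from t import *
N,F=nose(); out=[]; print(N)
for n in P:
    im=ctrl.grab_frame(n); cv2.imwrite(f"pics/{n}6.png",im); u,v=proj(n,N-.1*F[:,0]).astype(int)
    out.append(cv2.resize(im[v-50:v+50,u-50:u+50],(400,400),interpolation=cv2.INTER_CUBIC))
cv2.imwrite("pics/c1.png",np.hstack(out))
E
```

```text
t [ 2.75  2.34 90.75] w [ 0.004  0.04  -0.012] | pos [ 0.5997 -0.0199  0.1318] F [-0.0571  0.293  -2.0054] open 0.029883162867885484 clk 21.65
[ 0.489  -0.029   0.1496]
```

View pics/c1.png

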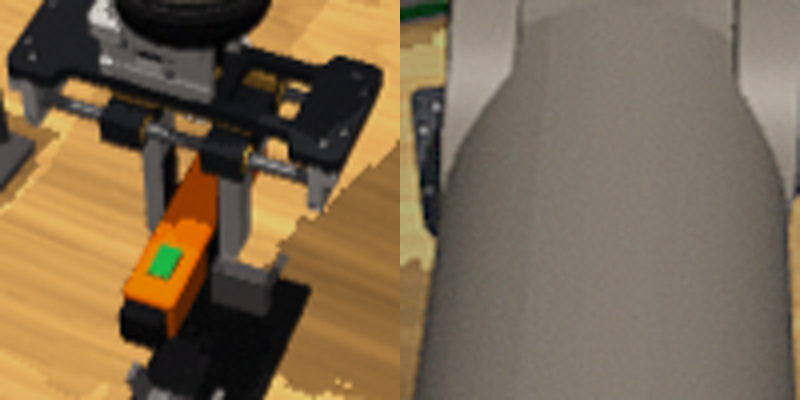

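The reader is level above the cradle, with its tail at crop (145,320) and the saddles at (245,285) and (180,370). I'll fix the residual and descend in steps.

```bash
python3 -c "
from h import *
for i in range(3): ctrl.grab_frame('top')"; python3 g.py .5973 -.0177 .041 -175.2 0
```

```text
t [ 2.21  1.98 89.98] w [ 0.006  0.037 -0.009] | pos [ 0.5992 -0.0196  0.131 ] F [ 0.0501 -0.2762 -2.7778] open 0.029600842551294793 clk 21.9
```

{"op": "drive_tool", "data": {"motion": [{"tx": 2.2, "ty": 2, "tz": 15, "wx": 0, "wy": 0.04, "wz": -0.01, "gripper": -1}, {"tx": 2.2, "ty": 2, "tz": 30, "wx": 0, "wy": 0.04, "wz": -0.01, "gripper": -1}, {"tx": 2.2, "ty": 2, "tz": 45, "wx": 0, "wy": 0.04, "wz": -0.01, "gripper": -1}, {"tx": 2.2, "ty": 2, "tz": 55, "wx": 0, "wy": 0.04, "wz": -0.01, "gripper": -1}, {"tx": 2.2, "ty": 2, "tz": 60, "wx": 0, "wy": 0.04, "wz": -0.01, "gripper": -1}]}}

```text
clock: 22.4
position: [0.5959, -0.0178, 0.0684]
tool_rot: [-0.002, -0.042, 0.999, 0.0]
wrist_force: [0.3, 0.8, -2.4]
opening: 0.0296
grasp_force: 30.0
```

{"op": "drive_tool", "data": {"motion": [{"tx": 0, "ty": 0, "tz": 0, "wx": 0, "wy": 0, "wz": 0, "gripper": -1}, {"tx": 0, "ty": 0, "tz": 0, "wx": 0, "wy": 0, "wz": 0, "gripper": -1}, {"tx": 0, "ty": 0, "tz": 0, "wx": 0, "wy": 0, "wz": 0, "gripper": -1}, {"tx": 0, "ty": 0, "tz": 0, "wx": 0, "wy": 0, "wz": 0, "gripper": -1}]}}

```text
clock: 22.8
position: [0.5971, -0.0176, 0.0707]
tool_rot: [-0.0, -0.042, 0.999, 0.0]
wrist_force: [0.0, 0.0, -2.6]
opening: 0.0298
grasp_force: 30.0
```

```bash
python3 g.py .5973 -.0177 .0395 -175.2 0
```

```text
t [-0.23 -0.13 31.25] w [ 0.006 -0.004  0.002] | pos [ 0.5971 -0.0176  0.0707] F [ 0.0392  0.0394 -2.5531] open 0.02983778730802359 clk 22.8
```

{"op": "drive_tool", "data": {"motion": [{"tx": -0.2, "ty": 0, "tz": 8, "wx": 0, "wy": 0, "wz": 0, "gripper": -1}, {"tx": -0.2, "ty": 0, "tz": 16, "wx": 0, "wy": 0, "wz": 0, "gripper": -1}, {"tx": -0.2, "ty": 0, "tz": 23, "wx": 0, "wy": 0, "wz": 0, "gripper": -1}, {"tx": -0.2, "ty": 0, "tz": 27, "wx": 0, "wy": 0, "wz": 0, "gripper": -1}, {"tx": -0.2, "ty": 0, "tz": 29, "wx": 0, "wy": 0, "wz": 0, "gripper": -1}]}}

```text
clock: 23.3
position: [0.5966, -0.0177, 0.0405]
tool_rot: [-0.001, -0.042, 0.999, 0.0]
wrist_force: [0.0, 1.0, -1.5]
opening: 0.0299
grasp_force: 30.0
```

{"op": "drive_tool", "data": {"motion": [{"tx": 0, "ty": 0, "tz": 1, "wx": 0, "wy": 0, "wz": 0, "gripper": -1}, {"tx": 0, "ty": 0, "tz": 1, "wx": 0, "wy": 0, "wz": 0, "gripper": -1}, {"tx": 0, "ty": 0, "tz": 1, "wx": 0, "wy": 0, "wz": 0, "gripper": -1}, {"tx": 0, "ty": 0, "tz": 1, "wx": 0, "wy": 0, "wz": 0, "gripper": -1}]}}

```text
clock: 23.7
position: [0.597, -0.0176, 0.0404]
tool_rot: [-0.001, -0.042, 0.999, 0.0]
wrist_force: [0.4, 0.2, -3.1]
opening: 0.0297
grasp_force: 30.0
```

```bash
python3 g.py .5973 -.0177 .0395 -175.2 0
```

```text
t [-0.27 -0.11  0.94] w [ 0.005 -0.008  0.002] | pos [ 0.597  -0.0176  0.0404] F [ 0.3577  0.2316 -3.0642] open 0.029729341139471947 clk 23.7
```

{"op": "drive_tool", "data": {"motion": [{"tx": 0, "ty": 0, "tz": 0.5, "wx": 0, "wy": 0, "wz": 0, "gripper": -1}, {"tx": 0, "ty": 0, "tz": 1, "wx": 0, "wy": 0, "wz": 0, "gripper": -1}, {"tx": 0, "ty": 0, "tz": 1, "wx": 0, "wy": 0, "wz": 0, "gripper": -1}, {"tx": 0, "ty": 0, "tz": 1, "wx": 0, "wy": 0, "wz": 0, "gripper": -1}]}}

```text
clock: 24.1
position: [0.597, -0.0175, 0.0395]
tool_rot: [-0.001, -0.042, 0.999, 0.0]
wrist_force: [-2.4, 0.9, 3.8]
opening: 0.0294
grasp_force: 30.0
```

```bash
python3 g.py .5973 -.0177 .0395 -175.2 0
```

```text
t [-0.29 -0.21 -0.04] w [ 0.006 -0.009  0.002] | pos [ 0.597  -0.0175  0.0395] F [-2.4108  0.8863  3.8433] open 0.029410613616441577 clk 24.1
```

The reader has settled on its floors at the same TCP height as at the grasp. Open gently to about 60 mm, then rise.

{"op": "drive_tool", "data": {"motion": [{"tx": 0, "ty": 0, "tz": 0, "wx": 0, "wy": 0, "wz": 0, "gripper": -0.3}, {"tx": 0, "ty": 0, "tz": 0, "wx": 0, "wy": 0, "wz": 0, "gripper": -0.1}, {"tx": 0, "ty": 0, "tz": 0, "wx": 0, "wy": 0, "wz": 0, "gripper": 0.1}, {"tx": 0, "ty": 0, "tz": 0, "wx": 0, "wy": 0, "wz": 0, "gripper": 0.3}, {"tx": 0, "ty": 0, "tz": 0, "wx": 0, "wy": 0, "wz": 0, "gripper": 0.3}]}}

```text
clock: 24.6
position: [0.5969, -0.0176, 0.0392]
tool_rot: [-0.001, -0.042, 0.999, 0.0]
wrist_force: [-0.2, 0.1, 0.5]
opening: 0.06
grasp_force: 0.0
```

{"op": "drive_tool", "data": {"motion": [{"tx": 0, "ty": 0, "tz": -15, "wx": 0, "wy": 0, "wz": 0, "gripper": 0.3}, {"tx": 0, "ty": 0, "tz": -45, "wx": 0, "wy": 0, "wz": 0, "gripper": 0.3}, {"tx": 0, "ty": 0, "tz": -90, "wx": 0, "wy": 0, "wz": 0, "gripper": 0.3}, {"tx": 0, "ty": 0, "tz": -140, "wx": 0, "wy": 0, "wz": 0, "gripper": 0.3}, {"tx": 0, "ty": 0, "tz": -180, "wx": 0, "wy": 0, "wz": 0, "gripper": 0.3}]}}

```text
clock: 25.1
position: [0.5973, -0.0181, 0.2232]
tool_rot: [0.0, -0.042, 0.999, 0.0]
wrist_force: [0.3, -0.1, -0.2]
opening: 0.0612
grasp_force: 0.0
```

{"op": "drive_tool", "data": {"motion": [{"tx": 30, "ty": 30, "tz": -30, "wx": 0, "wy": 0, "wz": 0, "gripper": 0.3}, {"tx": 50, "ty": 70, "tz": -40, "wx": 0, "wy": 0, "wz": 0, "gripper": 0.3}, {"tx": 70, "ty": 110, "tz": -40, "wx": 0, "wy": 0, "wz": 0, "gripper": 0.3}, {"tx": 80, "ty": 150, "tz": -40, "wx": 0, "wy": 0, "wz": 0, "gripper": 0.3}, {"tx": 80, "ty": 180, "tz": -40, "wx": 0, "wy": 0, "wz": 0, "gripper": 0.3}]}}

```text
clock: 25.6
position: [0.5008, 0.157, 0.2612]
tool_rot: [-0.0, -0.043, 0.999, 0.001]
wrist_force: [1.2, -1.4, -0.5]
opening: 0.0609
grasp_force: 0.0
```

```bash
python3 - <<'E'
from h import *
s=ctrl.state(); print(s["position"],s["wrist_force"],s["opening"])
out=[]
for n in P:
    im=ctrl.grab_frame(n); cv2.imwrite(f"pics/{n}7.png",im); u,v=proj(n,(.592,-.018,.06)).astype(int)
    out.append(cv2.resize(im[v-45:v+45,u-45:u+45],(400,400),interpolation=cv2.INTER_CUBIC))
cv2.imwrite("pics/end.png",np.hstack(out))
E
```

```text
[0.5008 0.157  0.2612] [ 1.1892 -1.438  -0.4954] 0.0609431733089803
```

View pics/end.png

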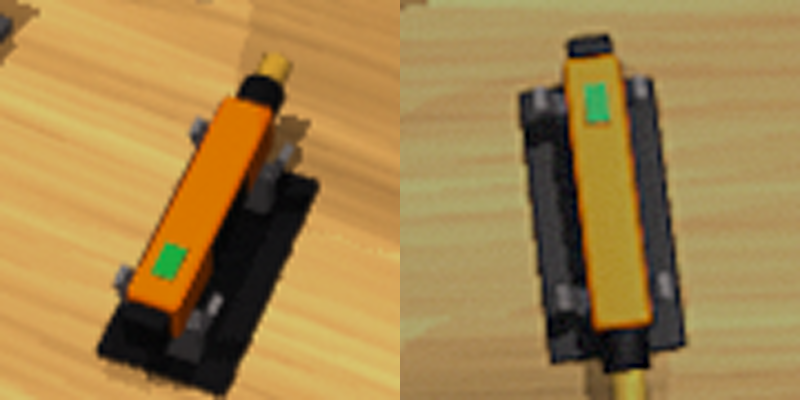

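The reader lies level between the saddle cheeks at crop (205,200) and (607,190), as it was, and the arm is clear. Hand in.

{"op": "drive_tool", "data": {"motion": [{"tx": 0, "ty": 0, "tz": 0, "wx": 0, "wy": 0, "wz": 0, "gripper": 0.3}, {"tx": 0, "ty": 0, "tz": 0, "wx": 0, "wy": 0, "wz": 0, "gripper": 0.3}, {"tx": 0, "ty": 0, "tz": 0, "wx": 0, "wy": 0, "wz": 0, "gripper": 0.3}]}}

```text
clock: 26.0
position: [0.5027, 0.1537, 0.2597]
tool_rot: [-0.001, -0.041, 0.999, 0.0]
wrist_force: [-0.3, -0.0, -0.3]
opening: 0.0611
grasp_force: 0.0
```

```bash
python3 -c "
from cell import ctrl
print(ctrl.job_done())"
```

```text
the job is handed in; nothing more can be done
None
```

I booked in the blue box, then the yellow one, each held for over 2 s at about 4 N (roughly half way in). The reader is back in its cradle and released, and I handed the job in at about 26 s; no verdict came back.

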